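Lock the levelling jack with its jam nut

TASK

The levelling jack for the staining tray is set; lock it without losing the setting. Fit the loose holding key over the jack's square screw head, handle lying on the rest on the near side of the tall stop post so that the screw cannot turn along, then push the jam nut's lever clockwise (seen from above) until the nut bites and its knob takes about 12 newtons (a few newtons too little leaves it slack, a few too much ruins the thread). Leave the key on the screw and do not disturb the other things on the bench.

Things in the scene. Friction and masses are not known exactly. Their poses are not given: they have to be found in the camera images.
- jack: Levelling jack: grey cast plate 120 x 170 x 12 mm screwed to the worktop, an upright adjusting screw in its boss. Origin on the screw's axis at the worktop; own +y points along the plate's long side to the stop post, +x away from the robot (yaw within 0.25 rad of the world's).
- stop_post (a point): Upright steel stop post on the jack's plate, 14 mm thick; this point is at the middle of its top, 80 mm over the worktop (x +19 mm, y +82 mm in the jack's frame). On its -x side stands a level rest, 50 x 14 mm, top at 57 mm: the key's handle lies on it, along the jack's +y, and bears against the post when the screw is dragged clockwise.
- screw_head (a point): Middle of the steel screw's square head, 24 x 24 mm, sides parallel to the jack's x and y; turns with the screw. Heights over the worktop: collar (37 mm wide) that the key rests on 57 mm, square up to 66 mm, then tapered, round nose up to 78 mm. Unheld, the screw is dragged along by 5 N at the lever knob; held by the key it turns 0.1 to 0.4 rad (at 5 N) until the handle meets the post. Setting lost at 0.45 rad.
- jam_nut (a point): Place of the jam nut on the screw, dark steel hexagon 30 mm wide, 36 to 46 mm over the worktop, joined to the lever; this point on the screw's axis, 41 mm over the worktop, does not turn with it. Clockwise from above tightens. It runs free (under 1 N at the knob) for 0.2 to 1.2 rad, then seats; where it seats differs each time and cannot be seen.
- lever_knob (a point): Middle of the black upright round knob on the nut's lever: 16 mm thick, 46 to 88 mm over the worktop, 65 mm from the screw's axis. Starts between the jack's -x (robot side) and just past -y (right). Screw held and nut seated, it moves on only against 9.2 N, square to the lever, plus 3 N per further 0.1 rad, and stays where it is left. Rightly tight: 10 to 15 N; aim at 12.
- washer_top (a point): Top face of the spring washer under the jam nut, on the screw's axis, 35.7 mm over the worktop while the nut is slack. Tightening squashes it by tenths of a millimetre only (right: 0.05 to 0.38 mm), too little for the pose readings: the force on the knob tells.
- key_socket (a point): Centre of the square through socket (27 x 27 mm) of the loose steel holding key, half-way up its 12 mm thickness; x along the handle, z up. Socket block 44 x 44 x 12 mm; handle a 12 x 12 mm bar ending 100 mm from the socket's centre. Fitted, it rests on the screw's collar, this point 63 mm over the worktop. Starts flat on the worktop, right of the jack.
- key_grip (a point): Grasp point of the key: on its upright grip fin, 45 mm along the handle from the socket's centre, 24 mm over the key's underside. The fin is 12 mm thick across the handle, 36 mm long along it and its top is 36 mm over the key's underside. The key weighs about 0.12 kg.
- specimen_cup: Clear specimen cup with white lid, 58 mm across, 75 mm high, origin under its centre: a bystander, leave alone.
- eyepiece: Black microscope eyepiece, 34 mm across, 48 mm high, origin under its centre: a bystander, leave alone.
- tissue_pack: Flat blue pack of lens tissue, 68 x 100 x 9 mm, origin under its centre: a bystander, leave alone.

How it is judged:
On the way, in this order (a step that is already met when the one before it is completed fails the run):
1. the key sits down over the screw's square head, handle towards the post's side (horizontal distance between key_socket and screw_head below 0.005 m and z of key_socket in the frame of jack below 0.066 m and angle between key_socket's own z axis and vertical below 0.1 rad and angle between the x axis of key_socket and the y axis of jack, either way round below 0.4 rad and y of key_grip in the frame of jack above 0.02 m), for 0.2 s.
2. with the key on, the jam nut is turned tight (all of step 1 and z of washer_top in the frame of jack between 0.03532 and 0.03565 m), for 0.2 s.
At the end, for the whole second after the job is handed in: Washer squashed by 0.05 to 0.38 mm (nut tightened with 10 to 15 N at the knob); screw turned less than 0.45 rad; key still on the square head: centres within 5 mm, down within 3 mm, level within 0.1 rad, handle towards the post side within 0.4 rad of the jack's y (all of step 2 and angle between the x axis of screw_head and the x axis of jack, either way round below 0.45 rad); the robot touches nothing.
It fails at once if the nut is overtightened (washer squashed by more than 0.38 mm) (z of washer_top in the frame of jack below 0.03532 m).
It fails at once if the screw is turned more than 0.45 rad, its setting lost (not (angle between the x axis of screw_head and the x axis of jack, either way round below 0.45 rad)).
It fails at once if the specimen cup is shifted by more than 20 mm (distance of specimen_cup from where it was at the start of the episode above 0.02 m).
It fails at once if the eyepiece is shifted by more than 20 mm (distance of eyepiece from where it was at the start of the episode above 0.02 m).
It fails at once if the pack of lens tissue is shifted by more than 20 mm (distance of tissue_pack from where it was at the start of the episode above 0.02 m).
It also fails if it takes over 72 s, if anything falls off the work surface, if the arm or the gripper's body presses on something with over 40 N, if the wrist force passes 120 N, or if a joint passes its speed limit or range.

ROBOT

A 7-joint arm with a two-finger parallel gripper is mounted at the origin on a cart in front of the work surface, level with it; the furniture and walls round the work are solid. World frame = base frame: x ahead of the robot, y to its left, z up, the work surface at z = 0. Lengths are in m, angles in rad, forces in N, time in s.
With the tool pointing down it reaches from about 0.4 to 0.85 m from the base axis. Payload 4.4 kg.
Tool frame: the origin (TCP) lies at the very end of the fingers, on their centre line; the grasp point (between the pads) lies 19 mm behind it; y points along the fingers, x is the direction in which the jaws open and shut, and the axes are right-handed (so a half turn about y gives the same grasp; the last joint's range is limited). The gripper opens to 94 mm and grips with 3 to 60 N. Pads are 16 mm wide; open, the fingers measure 119 mm over their backs; the gripper's body (75 mm by 177 mm) begins 78 mm behind the grasp point.
Start: joints at [1.125, 0.628, 0.038, 1.517, -0.027, 0.996, -0.02], TCP at [0.241, -0.604, 0.205] pointing down, gripper open.
Joint ranges: [-3.06, 3.06], [-0.37, 2.12], [-1.25, 1.32], [0.18, 2.47], [-1.1, 4.24], [0.23, 1.98], [-2.94, 2.94]. Speed limits (rad/s): [2.57, 2.57, 3.14, 3.14, 3.14, 3.14, 3.14].

INTERFACE

Orientations are given as [roll, pitch, yaw] about the fixed x, y, z axes, in that order (R = Rz(yaw) Ry(pitch) Rx(roll)).
In Python, from cell import env gives the robot as it stands.
- The arm moves only by the shell command python3 -m creep 'ROWS' [FORCE]. ROWS is JSON, a list of rows, each an object of numbers: "fingers": the opening, from 0 (shut) to 1 (fully open); "x", "y", "z": the shift along the tool's x, y, z in mm; "turn": the turn about the tool's y in degrees. In form: [{"fingers": .., "x": .., "y": .., "z": .., "turn": ..}, ...]. A call has 1 to 10 rows; each row shifts and turns the commanded pose from where the row before left it, along the tool's axes as they then stand; what a row does not reach is not made up. A row lasts 1/10 s, in which the tool goes at most 50 mm and 8.59 degrees, less where a joint would pass 70% of its speed; a pose out of reach is approached as far as the arm can. A call is refused whole if a number of a shift passes 50 or a number of a turn 8.59, either way. A call with a gripper value outside its range is refused whole. The fingers move at their own pace and stop on an object; FORCE is the grip in N (left out, the last holds). Time passes only in rows, so rows that do not move let the fingers close. It gives the time, the measured TCP pose, the force and the opening at its end, in the units of the state.
- env.observe(): the state, without advancing time (a new reading comes with each control period).
- env.read_camera(name): name is "scene" or "top" or "wrist"; returns the picture (480x640x3 uint8, red, green, blue); there is no depth.
- env.camera_info(name): a dict with "camera_matrix" (3x3 intrinsics, pixels), "dist_coeffs" ([k1, k2, p1, p2, k3] as OpenCV has them; the pictures are not rectified), "T" (4x4, takes a point from camera to world coordinates); the wrist camera has in their place "tool_from_camera" (4x4, takes a point from camera to tool coordinates, whose origin is the TCP and whose axes are the tool frame's). Camera axes: x right, y down, z forward; pixel columns grow to the right and rows downward; lengths in m; the calibration is good to about 2 mm. A picture is of the moment at which its call begins: read the wrist's pose just before it. camera_info takes no time and is no camera call.
- env.close_job(): hands the job in, once; it reports no verdict.
The state is a dict: "clock": time; "q": joint angles; "joint_velocities": joint speeds; "joint_torque": joint torques, N m; "position": TCP position; "orientation": TCP orientation; "ft_force": force on the tool from outside, world axes, zero at the start; "wrist_torque": the same for the moment, N m; "finger_gap": finger opening in m.
Only numpy, scipy, OpenCV 4.12 (cv2) and the standard library are available. Lean on these libraries where they do the work, as an engineer would, in place of code of your own. Each camera call takes 0.05 s, during which the arm holds its last target.

## Working session

There is one attempt and no reset: what is moved stays moved. The work goes in short steps, Python scripts to look and compute and a shell command to move; the robot and the scene stay as the last step left them, time stands still between calls to the robot, and variables do not carry over. Pictures are saved under pics/ and viewed, and the job is handed in when it is done.

```bash
ls; mkdir -p pics
python3 - <<'E'
from cell import env
import cv2,numpy as np
print(env.observe())
for n in ["scene","top","wrist"]:
    i=env.camera_info(n); print(n,{k:np.round(v,4).tolist() for k,v in i.items()})
    cv2.imwrite(f"pics/{n}0.png",env.read_camera(n)[:,:,::-1])
E
```

```text
pics
{'clock': 0.0, 'q': array([ 1.12516355,  0.62933663,  0.03842641,  1.51834034, -0.02700726,
        0.99628609, -0.02001318]), 'joint_velocities': array([-0.00041875, -0.00069761,  0.00034543, -0.00050328, -0.00062286,
       -0.00183224, -0.00093082]), 'joint_torque': array([-1.63459868e-04, -5.49721134e+01,  1.14311993e+00, -1.86631536e+01,
       -5.22792223e-02,  2.37995462e-02,  1.59001183e-04]), 'position': array([ 0.24079326, -0.60305091,  0.20456883]), 'orientation': array([-1.57080446,  0.00185302, -1.19096749]), 'ft_force': array([-0.28032368, -0.45095203, -0.24815685]), 'wrist_torque': array([-0.02842403,  0.00010098,  0.01459281]), 'finger_gap': 0.09362989093461528}
scene {'camera_matrix': [[481.7307, 0.0, 317.4128], [0.0, 481.7307, 238.6587], [0.0, 0.0, 1.0]], 'dist_coeffs': [-0.079, 0.0, 0.0, 0.0, 0.0], 'T': [[-0.5371, -0.4763, 0.6962, -0.0168], [-0.8435, 0.2953, -0.4487, 0.3213], [0.0081, -0.8282, -0.5604, 0.5453], [0.0, 0.0, 0.0, 1.0]]}
top {'camera_matrix': [[474.7257, 0.0, 324.469], [0.0, 474.7257, 235.9434], [0.0, 0.0, 1.0]], 'dist_coeffs': [-0.1175, 0.0, 0.0, 0.0, 0.0], 'T': [[-0.0671, -0.9777, 0.1988, 0.3876], [-0.9977, 0.0644, -0.0202, -0.06], [0.007, -0.1997, -0.9798, 0.93], [0.0, 0.0, 0.0, 1.0]]}
wrist {'camera_matrix': [[402.9624, 0.0, 318.9983], [0.0, 402.9624, 238.7473], [0.0, 0.0, 1.0]], 'dist_coeffs': [-0.0472, 0.0, 0.0, 0.0, 0.0], 'tool_from_camera': [[1.0, -0.0008, 0.0003, -0.0001], [-0.0005, -0.278, 0.9606, -0.1795], [-0.0007, -0.9606, -0.278, 0.0821], [0.0, 0.0, 0.0, 1.0]]}
```

View pics/scene0.png

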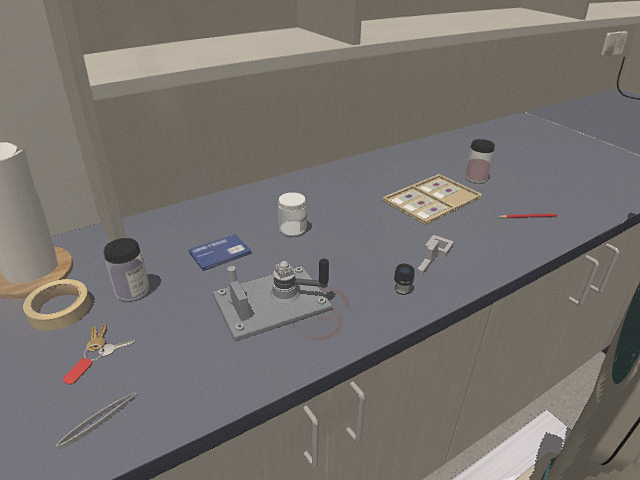

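View pics/top0.png

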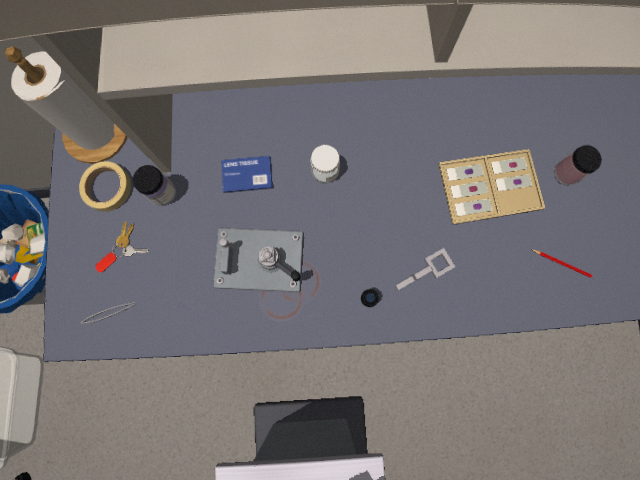

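View pics/wrist0.png

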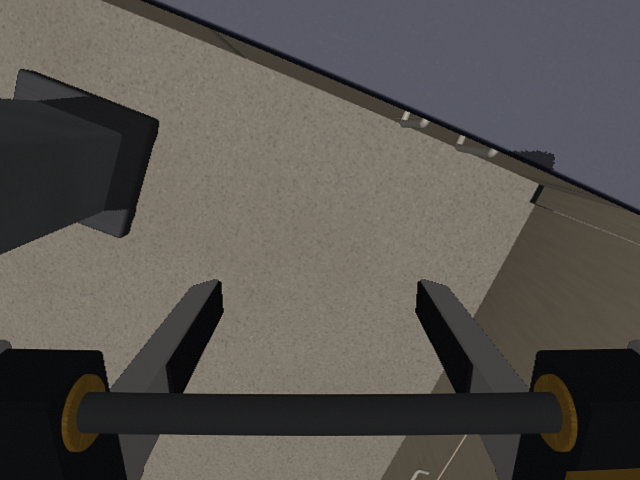

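The top view shows the jack plate at about (216-303, 228-292), screw (269,257), post (223,240) and knob (296,276). The key socket is at about (440,262), with its handle towards (400,286). Next I'll enlarge it for exact pixels.

```bash
cat > h.py <<'E'
import numpy as np,cv2
from cell import env
from scipy.spatial.transform import Rotation as Rn
def camT(name,obs=None):
    i=env.camera_info(name)
    if name=="wrist":
        o=obs or env.observe(); T=np.eye(4); T[:3,:3]=Rn.from_euler('xyz',o['orientation']).as_matrix(); T[:3,3]=o['position']
        return i,T@np.array(i['tool_from_camera'])
    return i,np.array(i['T'])
def ray(name,uv,obs=None):
    i,T=camT(name,obs)
    p=cv2.undistortPoints(np.array([[uv]],float),np.array(i['camera_matrix']),np.array(i['dist_coeffs']))[0,0]
    return T[:3,3],T[:3,:3]@np.array([p[0],p[1],1.])
def plane(name,uv,z,obs=None):
    o,d=ray(name,uv,obs); return o+d*(z-o[2])/d[2]
def proj(name,P,obs=None):
    i,T=camT(name,obs); M=np.linalg.inv(T)
    return cv2.projectPoints(np.array(P,float).reshape(-1,3),cv2.Rodrigues(M[:3,:3])[0],M[:3,3],np.array(i['camera_matrix']),np.array(i['dist_coeffs']))[0][:,0]
E
python3 - <<'E'
import cv2
a=cv2.imread('pics/top0.png')
cv2.imwrite('pics/c1.png',cv2.resize(a[220:300,205:315],None,fx=7,fy=7,interpolation=cv2.INTER_CUBIC))
cv2.imwrite('pics/c2.png',cv2.resize(a[240:310,355:465],None,fx=7,fy=7,interpolation=cv2.INTER_CUBIC))
a=cv2.imread('pics/scene0.png')
cv2.imwrite('pics/c3.png',cv2.resize(a[250:340,205:345],None,fx=5.5,fy=5.5,interpolation=cv2.INTER_CUBIC))
cv2.imwrite('pics/c4.png',cv2.resize(a[225:300,385:465],None,fx=7,fy=7,interpolation=cv2.INTER_CUBIC))
E
```

```text
(no output)
```

View pics/c1.png

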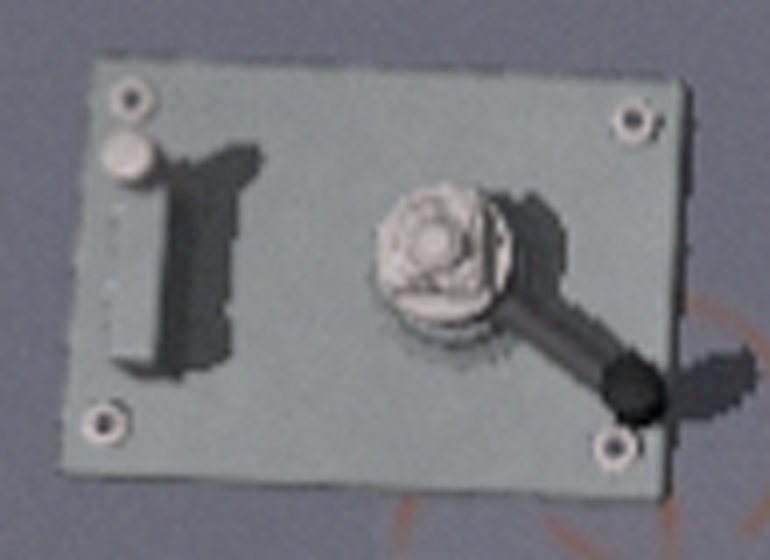

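View pics/c2.png

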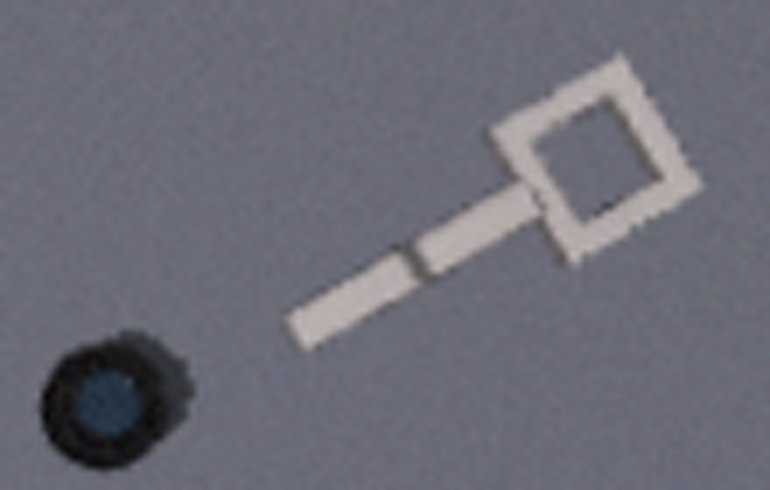

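View pics/c3.png

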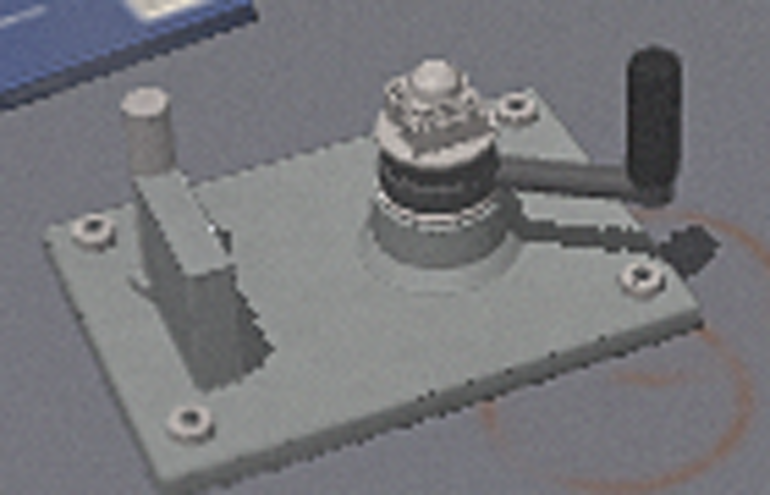

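View pics/c4.png

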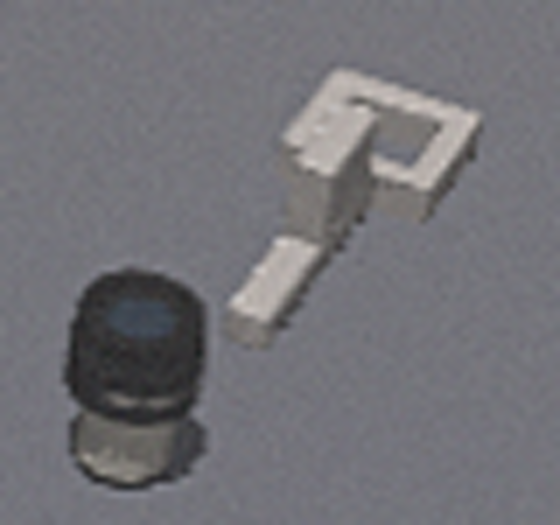

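Run:
```python
from h import *
def c(p,o,f): return ((p[0]+.5)/f-.5+o[0],(p[1]+.5)/f-.5+o[1])
t1=lambda u,v:c((u,v),(205,220),7); t2=lambda u,v:c((u,v),(355,240),7)
s3=lambda u,v:c((u,v),(205,250),5.5); s4=lambda u,v:c((u,v),(385,225),7)
np.set_printoptions(precision=4,suppress=True)
C=[plane('top',t1(*p),.012)[:2] for p in [(95,60),(688,82),(663,498),(65,472)]]
B=[plane('top',t1(*p),.012)[:2] for p in [(131,100),(633,121),(615,448),(104,424)]]
S=[plane('scene',s3(*p),.013)[:2] for p in [(93,230),(518,107),(642,277),(190,421)]]
for X in (C,B,S):
    X=np.array(X);print(X.tolist(),X.mean(0),[np.arctan2(*(d*[-1,1]))for d in (X[0]-X[1],X[3]-X[2])],[np.arctan2(*d[::-1]) for d in (X[0]-X[3],X[1]-X[2])])
print('nose',plane('top',t1(437,242),.078),plane('scene',s3(437,74),.078))
print('post',plane('top',t1(129,156),.08),plane('scene',s3(147,100),.08))
print('knob',plane('top',t1(632,392),.088),plane('scene',s3(655,62),.088))
K=np.array([plane('top',t2(*p),.012)[:2] for p in [(620,55),(703,185),(573,265),(490,132)]]);print('key',K.tolist(),K.mean(0))
print('handle end',plane('top',t2(297,335),.012), 'scene corners',[plane('scene',s4(*p),.012)[:2].tolist() for p in [(342,70),(481,118),(430,192),(285,143)]])
print('hole',[plane('top',t2(*p),.012)[:2].tolist() for p in [(610,95),(663,182),(585,220),(533,150)]])
print('fin',plane('top',t2(405,258),.036),[plane('scene',s4(*p),.036)[:2].tolist() for p in [(290,150),(330,172),(378,110),(340,95)]])
print('fin top ends',plane('top',t2(530,195),.036),plane('top',t2(418,255),.036))
print('eyep',plane('top',t2(105,405),.048))
```

```text
[[0.6035984618125692, 0.1310476150479795], [0.5860875836420207, -0.03690907636016758], [0.46939497226188986, -0.0231465414532131], [0.487008084383277, 0.14234075103312868]] [0.5365 0.0533] [np.float64(-0.10388298373052161), np.float64(-0.10603264286163905)] [np.float64(-0.09656041650920351), np.float64(-0.11739605665172034)]
[[0.591300554032165, 0.12101937128155965], [0.5758857791862074, -0.020785083864667285], [0.48406609200098694, -0.01069195586500754], [0.499715312647961, 0.1310454387266918]] [0.5377 0.0551] [np.float64(-0.10827928275407642), np.float64(-0.1099645715332728)] [np.float64(-0.10903832612178213), np.float64(-0.10948379669855052)]
[[0.5954717962905173, 0.11951516495631997], [0.5797187548343948, -0.02379804254801343], [0.48775530538416667, -0.012788302846086563], [0.5036578985680417, 0.12932981787842165]] [0.5417 0.0531] [np.float64(-0.10948085265662086), np.float64(-0.11143347165235862)] [np.float64(-0.10649284390528785), np.float64(-0.11915155733813979)]
nose [0.5337 0.029  0.078 ] [0.533  0.0304 0.078 ]
post [0.5613 0.1085 0.08  ] [0.5637 0.1087 0.08  ]
knob [ 0.4901
[... 243 characters left out ...]
ndle end [ 0.4629 -0.2125  0.012 ] scene corners [[0.5348018198814053, -0.3125359445902736], [0.4957337704788547, -0.32906103167080764], [0.4774457559809733, -0.2905828688165026], [0.5161420813552855, -0.2728020514065424]]
hole [[0.5240375800048733, -0.307912344329779], [0.498328336572717, -0.32021834813354844], [0.4892002705518654, -0.29677418438134046], [0.5099479899300647, -0.2841831773048281]]
fin [ 0.4797 -0.24    0.036 ] [[0.48902610646036315, -0.2449426556008451], [0.4758802435813449, -0.24694702115816408], [0.4903611592522096, -0.2785553651723052], [0.501200440527865, -0.2748341138936799]]
fin top ends [ 0.4945 -0.2761  0.036 ] [ 0.4802 -0.2436  0.036 ]
eyep [ 0.445  -0.1538  0.048 ]
```

The calibrated measurements agree:
- **Jack:** yaw about -0.109 rad, screw at about (0.534, 0.030). The post's predicted place matches the picture.
- **Key:** socket at about (0.506, -0.302), handle direction about 116°. The grip point is at (0.4865, -0.2616).

I'll move above the key.

```bash
python3 -m creep '[{"x":-22.6,"z":35.5,"y":4},{"x":-22.6,"z":35.5,"y":4},{"x":-22.6,"z":35.5,"y":4},{"x":-22.6,"z":35.5,"y":4},{"x":-22.6,"z":35.5,"y":4},{"x":-22.6,"z":35.5,"y":4},{"x":-22.6,"z":35.5,"y":4},{"x":-22.6,"z":35.5,"y":4},{"x":-22.6,"z":35.5,"y":4},{"x":-22.6,"z":35.5,"y":4}]' 30
python3 -m creep '[{"turn":-8.5},{"turn":-8.5},{"turn":-8.5},{"turn":-8.5},{"turn":-8.5},{"turn":-8.5},{"turn":-8.5},{"turn":-8.5},{"turn":-8.5},{"turn":-8.5}]'
python3 -m creep '[{"turn":-8.5},{"fingers":0.6},{}]'
```

```text
invalid input at $[0]: expected keys fingers, x, y, z, turn
invalid input at $[0]: expected keys fingers, x, y, z, turn
invalid input at $[0]: expected keys fingers, x, y, z, turn
```

All keys are required.

```bash
python3 -m creep '[{"fingers":1,"x":-22.6,"y":4,"z":35.5,"turn":0},{"fingers":1,"x":-22.6,"y":4,"z":35.5,"turn":0},{"fingers":1,"x":-22.6,"y":4,"z":35.5,"turn":0},{"fingers":1,"x":-22.6,"y":4,"z":35.5,"turn":0},{"fingers":1,"x":-22.6,"y":4,"z":35.5,"turn":0},{"fingers":1,"x":-22.6,"y":4,"z":35.5,"turn":0},{"fingers":1,"x":-22.6,"y":4,"z":35.5,"turn":0},{"fingers":1,"x":-22.6,"y":4,"z":35.5,"turn":0},{"fingers":1,"x":-22.6,"y":4,"z":35.5,"turn":0},{"fingers":1,"x":-22.6,"y":4,"z":35.5,"turn":0}]' 30
python3 -m creep '[{"fingers":0.6,"x":0,"y":0,"z":0,"turn":-8.5},{"fingers":0.6,"x":0,"y":0,"z":0,"turn":-8.5},{"fingers":0.6,"x":0,"y":0,"z":0,"turn":-8.5},{"fingers":0.6,"x":0,"y":0,"z":0,"turn":-8.5},{"fingers":0.6,"x":0,"y":0,"z":0,"turn":-8.5},{"fingers":0.6,"x":0,"y":0,"z":0,"turn":-8.5},{"fingers":0.6,"x":0,"y":0,"z":0,"turn":-8.5},{"fingers":0.6,"x":0,"y":0,"z":0,"turn":-8.5},{"fingers":0.6,"x":0,"y":0,"z":0,"turn":-8.5},{"fingers":0.6,"x":0,"y":0,"z":0,"turn":-8.5}]'
python3 -m creep '[{"fingers":0.6,"x":0,"y":0,"z":0,"turn":-8.5},{"fingers":0.6,"x":0,"y":0,"z":0,"turn":0},{"fingers":0.6,"x":0,"y":0,"z":0,"turn":0}]'
```

```text
clock: 1.15
position: [0.4876, -0.2606, 0.1652]
orientation: [-1.571, 0.0, -1.191]
ft_force: [1.8, -0.1, -0.1]
finger_gap: 0.094
clock: 2.15
position: [0.4867, -0.2622, 0.1653]
orientation: [-1.571, 0.0, 0.299]
ft_force: [0.4, 0.2, -0.1]
finger_gap: 0.0568
clock: 2.45
position: [0.4867, -0.2623, 0.1653]
orientation: [-1.57, 0.0, 0.437]
ft_force: [-0.2, -0.3, -0.3]
finger_gap: 0.0562
```

Run:
```python
from h import *
o=env.observe();print(o['position'],o['orientation'],o['q'],o['ft_force'],o['finger_gap'])
cv2.imwrite('pics/w1.png',env.read_camera('wrist')[:,:,::-1])
```

```text
[ 0.4867257  -0.26228403  0.16530485] [-1.57039452e+00  8.79517237e-05  4.37074301e-01] [ 0.72559885  0.56864693 -0.42749339  1.82669333  0.31203803  0.81324674
  0.57791829] [-0.15685314 -0.32191169 -0.29988585] 0.056210328714486786
```

View pics/w1.png

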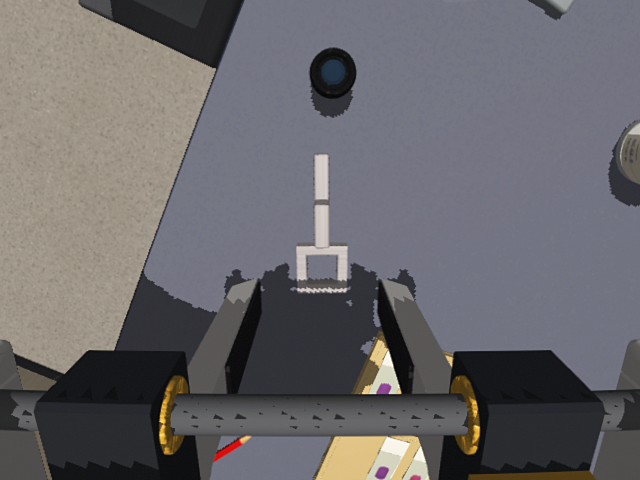

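The wrist view shows the key straight ahead: handle vertical at column ~321, socket at (322,268). The alignment is good, so I'll descend and grip.

```bash
python3 - <<'E'
from h import *
print([plane('wrist',p,.012)[:2].round(4).tolist() for p in [(321,155),(321.5,246)]],plane('wrist',(321.5,203),.036))
E
python3 -m creep '[{"fingers":0.5,"x":0,"y":20,"z":0,"turn":0},{"fingers":0.5,"x":0,"y":20,"z":0,"turn":0},{"fingers":0.5,"x":0,"y":20,"z":0,"turn":0},{"fingers":0.5,"x":0,"y":20,"z":0,"turn":0},{"fingers":0.5,"x":0,"y":20,"z":0,"turn":0},{"fingers":0.5,"x":0,"y":20,"z":0,"turn":0},{"fingers":0.5,"x":0,"y":20,"z":0,"turn":0},{"fingers":0.5,"x":0,"y":12,"z":0,"turn":0},{"fingers":0.5,"x":0,"y":6,"z":0,"turn":0},{"fingers":0.5,"x":0,"y":0,"z":0,"turn":0}]'
python3 -m creep '[{"fingers":0,"x":0,"y":0,"z":0,"turn":0},{"fingers":0,"x":0,"y":0,"z":0,"turn":0},{"fingers":0,"x":0,"y":0,"z":0,"turn":0},{"fingers":0,"x":0,"y":0,"z":0,"turn":0},{"fingers":0,"x":0,"y":0,"z":0,"turn":0},{"fingers":0,"x":0,"y":0,"z":0,"turn":0},{"fingers":0,"x":0,"y":0,"z":0,"turn":0}]' 40
```

```text
[[0.4655, -0.2108], [0.4987, -0.2807]] [ 0.48057966 -0.24233846  0.036     ]
clock: 3.5
position: [0.4867, -0.262, 0.0071]
orientation: [-1.57, 0.001, 0.44]
ft_force: [0.3, 0.5, 0.6]
finger_gap: 0.0468
clock: 4.2
position: [0.4874, -0.2623, 0.0079]
orientation: [-1.572, -0.001, 0.441]
ft_force: [0.5, 0.4, 4.1]
finger_gap: 0.0119
```

```bash
python3 -m creep '[{"fingers":0,"x":0,"y":-5,"z":0,"turn":0},{"fingers":0,"x":0,"y":-15,"z":0,"turn":0},{"fingers":0,"x":0,"y":-20,"z":0,"turn":0},{"fingers":0,"x":0,"y":-20,"z":0,"turn":0},{"fingers":0,"x":0,"y":-20,"z":0,"turn":0},{"fingers":0,"x":0,"y":-20,"z":0,"turn":0},{"fingers":0,"x":0,"y":-15,"z":0,"turn":0},{"fingers":0,"x":0,"y":-5,"z":0,"turn":0},{"fingers":0,"x":0,"y":0,"z":0,"turn":0}]'
python3 - <<'E'
from h import *
o=env.observe();print(o['position'],o['orientation'],o['ft_force'],o['finger_gap'])
psi=o['orientation'][2]; 
# target: handle dir = jack y, tool z // handle ; yaw target -0.109
s=np.array([.5335,.0298]); yt=-.109
tz=np.array([-np.sin(yt),np.cos(yt)]); T=s+0.044*tz; print('target tcp',T)
d=T-o['position'][:2]; print('tool dx,dz mm',1e3*d@[np.cos(psi),np.sin(psi)],1e3*d@[-np.sin(psi),np.cos(psi)],'turn',np.degrees(psi-yt))
for n in ['top','scene','wrist']: cv2.imwrite(f'pics/{n}2.png',env.read_camera(n)[:,:,::-1])
E
```

```text
clock: 5.1
position: [0.4869, -0.2624, 0.1279]
orientation: [-1.571, -0.0, 0.441]
ft_force: [0.4, 0.4, -1.8]
finger_gap: 0.0116
[ 0.48687657 -0.26239258  0.12785341] [-1.57140295e+00 -2.15367215e-04  4.40530921e-01] [ 0.44591983  0.35088427 -1.75527096] 0.01163284797831211
target tcp [0.53828651 0.07353888]
tool dx,dz mm 189.74940751260766 281.9363144514465 turn 31.485802491013946
```

View pics/scene2.png

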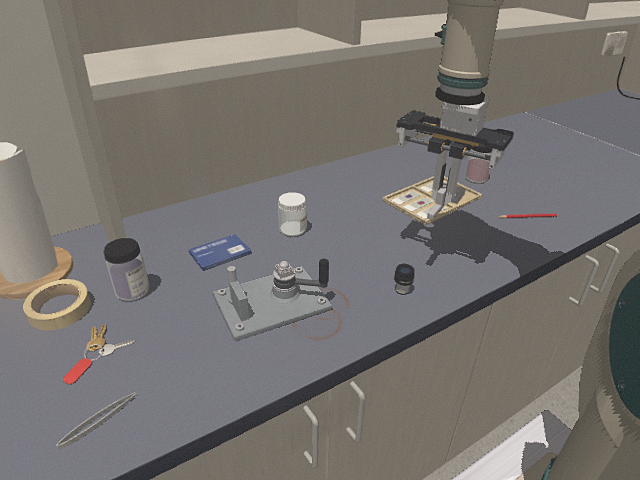

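View pics/wrist2.png

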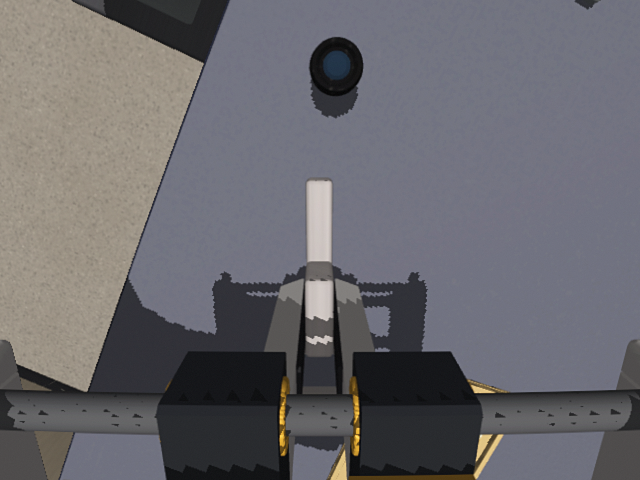

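The key is held level. The handle is centred at column ~320 and its end is at row ~179. I'll check the socket offset in the tool frame and carry the key over, stopping short of the screw.

```bash
python3 - <<'E'
from h import *
o=env.observe();R=Rn.from_euler('xyz',o['orientation']).as_matrix()
for p in [(306.5,181),(332,181),(306,260),(332.5,260)]:
    P=plane('wrist',p,o['position'][2]+.0045); print((1e3*R.T@(P-o['position'])).round(1))
E
python3 -m creep '[{"fingers":0,"x":10,"y":-1,"z":14,"turn":0},{"fingers":0,"x":19,"y":0,"z":28,"turn":0},{"fingers":0,"x":19,"y":0,"z":28,"turn":0},{"fingers":0,"x":19,"y":0,"z":28,"turn":0},{"fingers":0,"x":19,"y":0,"z":28,"turn":0},{"fingers":0,"x":19,"y":0,"z":28,"turn":0},{"fingers":0,"x":19,"y":0,"z":28,"turn":0},{"fingers":0,"x":19,"y":0,"z":28,"turn":0},{"fingers":0,"x":19,"y":0,"z":28,"turn":0},{"fingers":0,"x":19,"y":0,"z":28,"turn":0}]'
python3 -m creep '[{"fingers":0,"x":8.7,"y":0,"z":16,"turn":0},{"fingers":0,"x":0,"y":0,"z":0,"turn":8},{"fingers":0,"x":0,"y":0,"z":0,"turn":8},{"fingers":0,"x":0,"y":0,"z":0,"turn":8},{"fingers":0,"x":0,"y":0,"z":0,"turn":7.5},{"fingers":0,"x":0,"y":0,"z":0,"turn":0},{"fingers":0,"x":0,"y":0,"z":0,"turn":0}]'
python3 - <<'E'
from h import *
o=env.observe();print(o['position'],o['orientation'],o['ft_force'],o['finger_gap'])
for n in ['top','scene','wrist']: cv2.imwrite(f'pics/{n}3.png',env.read_camera(n)[:,:,::-1])
a=cv2.imread('pics/scene3.png');cv2.imwrite('pics/s3.png',cv2.resize(a[180:340,195:355],None,fx=3.75,fy=3.75,interpolation=cv2.INTER_CUBIC))
a=cv2.imread('pics/top3.png');cv2.imwrite('pics/t3.png',cv2.resize(a[180:300,205:345],None,fx=5,fy=5,interpolation=cv2.INTER_CUBIC))
E
```

```text
[-4.5 -4.4 56.5]
[ 6.6 -4.4 56.5]
[-5.  -4.5 20.3]
[ 7.1 -4.5 20.3]
clock: 6.25
position: [0.5366, 0.0569, 0.1275]
orientation: [-1.57, 0.002, 0.441]
ft_force: [0.5, 0.4, -1.3]
finger_gap: 0.012
clock: 6.95
position: [0.5377, 0.0739, 0.1279]
orientation: [-1.571, 0.001, -0.105]
ft_force: [-0.1, 0.6, -0.0]
finger_gap: 0.0116
[0.537714   0.07389833 0.1278757 ] [-1.57128813e+00  1.11602624e-03 -1.05449868e-01] [-0.07201918  0.55781354 -0.040476  ] 0.011592969682252874
```

View pics/s3.png

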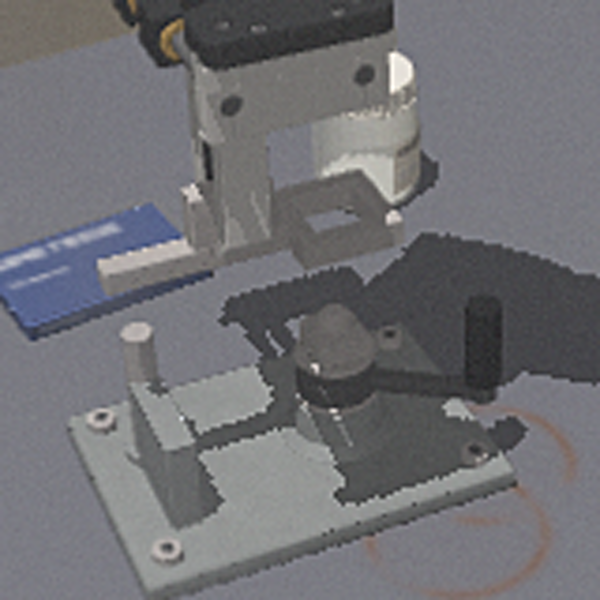

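View pics/t3.png

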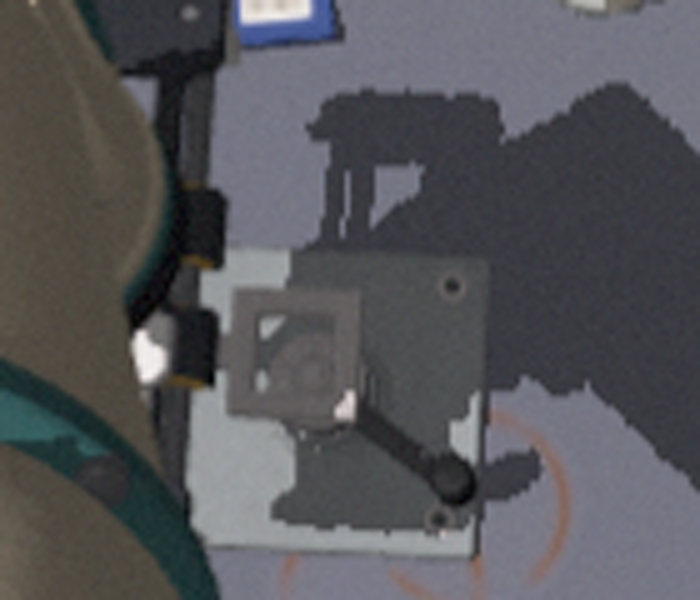

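View pics/wrist3.png

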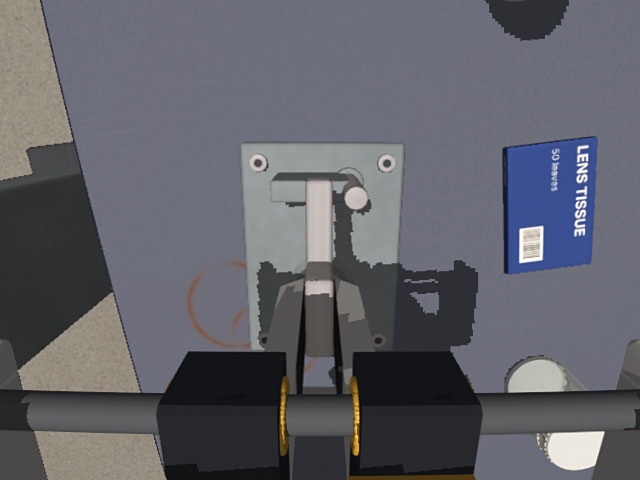

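The key hovers over the screw: block at about (228-361, 288-425) in the crop and the handle clears the post. I'll measure the socket position against the screw with the same camera.

Run:
```python
from h import *
def c(p,o,f): return ((p[0]+.5)/f-.5+o[0],(p[1]+.5)/f-.5+o[1])
o=env.observe();R=Rn.from_euler('xyz',o['orientation']).as_matrix();zt=o['position'][2]+.0045
def rep(n,P):
    P=np.array(P);m=P.mean(0);print(n,P.round(4).tolist(),'mean',m.round(4),'tool',(1e3*R.T@(np.append(m[:2],zt)-o['position'])).round(1))
rep('outer',[plane('top',c(p,(205,180),5),zt)[:2] for p in [(236,288),(361,291),(358,424),(227,414)]])
rep('hole',[plane('top',c(p,(205,180),5),zt)[:2] for p in [(258,311),(339,314),(335,397),(252,394)]])
rep('scene',[plane('scene',c(p,(195,180),3.75),zt)[:2] for p in [(361,170),(403,214),(307,243),(272,196)]])
```

```text
outer [[0.5554, 0.0482], [0.5515, 0.0053], [0.5057, 0.0085], [0.512, 0.0529]] mean [0.5311 0.0287] tool [ -2.   -4.5 -45.5]
hole [[0.5469, 0.0409], [0.544, 0.0132], [0.5154, 0.0159], [0.5183, 0.0441]] mean [0.5311 0.0285] tool [ -1.9  -4.5 -45.7]
scene [[0.5509, 0.006], [0.5127, 0.0081], [0.5151, 0.0514], [0.553, 0.0475]] mean [0.5329 0.0282] tool [ -0.1  -4.5 -45.8]
```

Socket and screw agree within about 1 mm. I'll shift +1 mm in x and +0.5 mm in z, then descend to just over the nose.

```bash
python3 -m creep '[{"fingers":0,"x":1,"y":6,"z":0.5,"turn":0},{"fingers":0,"x":0,"y":10,"z":0,"turn":0},{"fingers":0,"x":0,"y":10,"z":0,"turn":0},{"fingers":0,"x":0,"y":8,"z":0,"turn":0},{"fingers":0,"x":0,"y":4,"z":0,"turn":0},{"fingers":0,"x":0,"y":0,"z":0,"turn":0},{"fingers":0,"x":0,"y":0,"z":0,"turn":0}]'
python3 - <<'E'
from h import *
o=env.observe();print(o['position'],o['orientation'],o['ft_force'],o['finger_gap'])
for n in ['top','scene']: cv2.imwrite(f'pics/{n}4.png',env.read_camera(n)[:,:,::-1])
a=cv2.imread('pics/scene4.png');cv2.imwrite('pics/s4.png',cv2.resize(a[230:310,225:325],None,fx=8,fy=7,interpolation=cv2.INTER_CUBIC))
a=cv2.imread('pics/top4.png');cv2.imwrite('pics/t4.png',cv2.resize(a[225:295,235:305],None,fx=8,fy=8,interpolation=cv2.INTER_CUBIC))
E
```

```text
clock: 7.8
position: [0.5393, 0.0743, 0.0905]
orientation: [-1.571, -0.0, -0.109]
ft_force: [-0.6, 0.2, -1.0]
finger_gap: 0.0122
[0.53930939 0.07428155 0.09049279] [-1.57071876e+00 -1.31160759e-04 -1.08741690e-01] [-0.61481986  0.18924833 -1.02987371] 0.012173511820006038
```

View pics/s4.png

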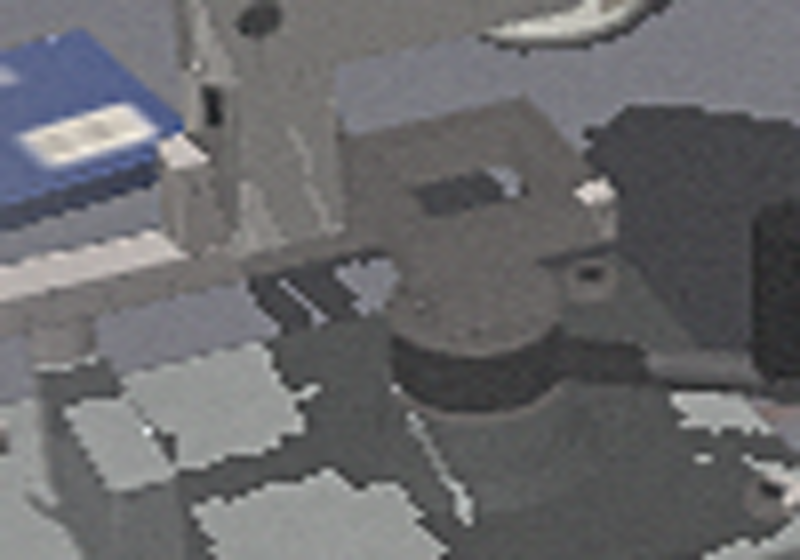

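View pics/t4.png

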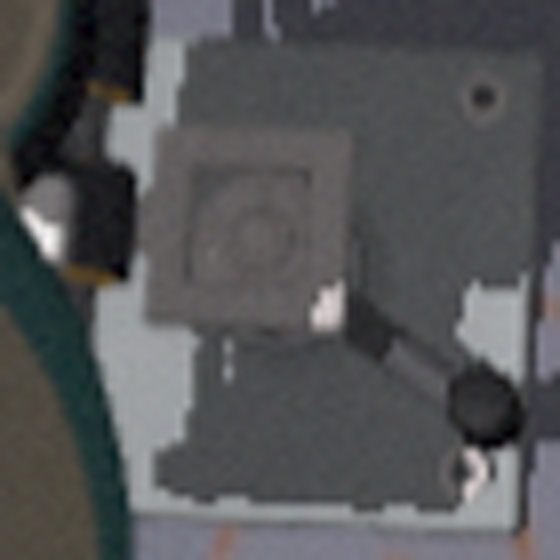

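Run:
```python
from h import *
a=cv2.imread('pics/t4.png')[100:360,100:400]
a=cv2.createCLAHE(6,(2,2)).apply(cv2.cvtColor(a,cv2.COLOR_BGR2GRAY)); cv2.imwrite('pics/t4b.png',cv2.resize(a,None,fx=2.3,fy=2.3))
c=lambda p:((p[0]+.5)/8-.5+235,(p[1]+.5)/8-.5+225)
o=env.observe()
print('block',plane('top',c((250,229)),o['position'][2]+.0045),'nose',plane('top',c((252,233)),.078))
print('pred',proj('top',[[.534,.0293,.095],[.534,.0293,.078]]), [((u+.5-235)*8,(v+.5-225)*8) for u,v in proj('top',[[.534,.0293,.095],[.534,.0293,.078]])])
```

```text
block [0.53255443 0.02927829 0.09532372] nose [0.53461176 0.03071519 0.078     ]
pred [[265.78591531 252.42034804]
 [266.85226904 253.96882295]] [(np.float64(250.2873224501741), np.float64(223.3627843117008)), (np.float64(258.81815230267284), np.float64(235.75058357947773))]
```

View pics/t4b.png

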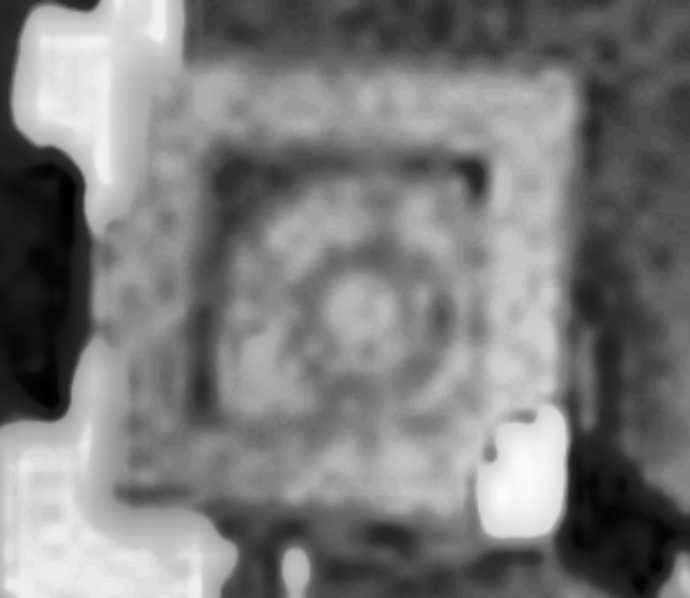

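The nose is concentric in the socket to about 0.5 mm, so I'll descend slowly.

```bash
python3 -m creep '[{"fingers":0,"x":0,"y":4,"z":0,"turn":0},{"fingers":0,"x":0,"y":3,"z":0,"turn":0},{"fingers":0,"x":0,"y":3,"z":0,"turn":0},{"fingers":0,"x":0,"y":3,"z":0,"turn":0},{"fingers":0,"x":0,"y":0,"z":0,"turn":0}]'
python3 -m creep '[{"fingers":0,"x":0,"y":2,"z":0,"turn":0},{"fingers":0,"x":0,"y":2,"z":0,"turn":0},{"fingers":0,"x":0,"y":0,"z":0,"turn":0}]'
```

```text
clock: 8.4
position: [0.5388, 0.0741, 0.077]
orientation: [-1.571, 0.001, -0.109]
ft_force: [-0.1, -0.6, -0.7]
finger_gap: 0.0118
clock: 8.7
position: [0.539, 0.0741, 0.0732]
orientation: [-1.571, 0.0, -0.109]
ft_force: [-0.3, -0.6, -1.0]
finger_gap: 0.0117
```

```bash
python3 -m creep '[{"fingers":0,"x":0,"y":2,"z":0,"turn":0},{"fingers":0,"x":0,"y":2,"z":0,"turn":0},{"fingers":0,"x":0,"y":2,"z":0,"turn":0},{"fingers":0,"x":0,"y":0,"z":0,"turn":0}]'
python3 -m creep '[{"fingers":0,"x":0,"y":1,"z":0,"turn":0},{"fingers":0,"x":0,"y":1,"z":0,"turn":0},{"fingers":0,"x":0,"y":0,"z":0,"turn":0}]'
```

```text
clock: 9.1
position: [0.5389, 0.0741, 0.0671]
orientation: [-1.571, 0.001, -0.109]
ft_force: [-0.1, 0.6, -0.5]
finger_gap: 0.0119
clock: 9.4
position: [0.5391, 0.0742, 0.0654]
orientation: [-1.571, 0.0, -0.109]
ft_force: [-1.1, -0.2, -1.1]
finger_gap: 0.0119
```

```bash
python3 -m creep '[{"fingers":0,"x":0,"y":0.6,"z":0,"turn":0},{"fingers":0,"x":0,"y":0,"z":0,"turn":0}]'
python3 -m creep '[{"fingers":0,"x":0,"y":0.6,"z":0,"turn":0},{"fingers":0,"x":0,"y":0,"z":0,"turn":0}]'
python3 - <<'E'
from h import *
for n in ['top','scene']: cv2.imwrite(f'pics/{n}5.png',env.read_camera(n)[:,:,::-1])
a=cv2.imread('pics/scene5.png');cv2.imwrite('pics/s5.png',cv2.resize(a[230:310,225:325],None,fx=8,fy=7,interpolation=cv2.INTER_CUBIC))
E
```

```text
clock: 9.6
position: [0.5393, 0.0742, 0.0649]
orientation: [-1.571, -0.0, -0.109]
ft_force: [0.3, -0.5, -1.3]
finger_gap: 0.0116
clock: 9.8
position: [0.5392, 0.0742, 0.0648]
orientation: [-1.571, -0.0, -0.109]
ft_force: [-2.0, -0.3, 4.8]
finger_gap: 0.012
```

View pics/s5.png

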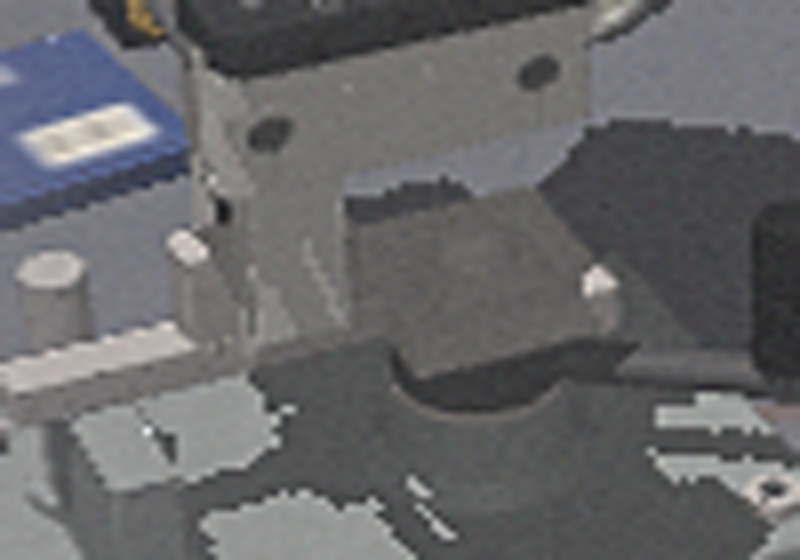

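The key is down on the collar: contact at 4.8 N, handle on the rest on the near side of the post. I'll release it and rise straight up.

```bash
python3 -m creep '[{"fingers":0.1,"x":0,"y":-0.4,"z":0,"turn":0},{"fingers":0.2,"x":0,"y":0,"z":0,"turn":0},{"fingers":0.35,"x":0,"y":0,"z":0,"turn":0},{"fingers":0.35,"x":0,"y":0,"z":0,"turn":0},{"fingers":0.35,"x":0,"y":0,"z":0,"turn":0}]' 20
python3 -m creep '[{"fingers":0.35,"x":0,"y":-5,"z":0,"turn":0},{"fingers":0.35,"x":0,"y":-10,"z":0,"turn":0},{"fingers":0.35,"x":0,"y":-15,"z":0,"turn":0},{"fingers":0.35,"x":0,"y":-15,"z":0,"turn":0},{"fingers":0.35,"x":0,"y":-15,"z":0,"turn":0},{"fingers":0.35,"x":0,"y":-15,"z":0,"turn":0},{"fingers":0.35,"x":0,"y":-15,"z":0,"turn":0},{"fingers":0.35,"x":0,"y":0,"z":0,"turn":0}]'
python3 - <<'E'
from h import *
o=env.observe();print(o['position'],o['orientation'],o['q'])
for n in ['top','scene','wrist']: cv2.imwrite(f'pics/{n}6.png',env.read_camera(n)[:,:,::-1])
E
```

```text
clock: 10.4
position: [0.5392, 0.0742, 0.0646]
orientation: [-1.571, 0.0, -0.109]
ft_force: [-0.4, -0.3, -0.4]
finger_gap: 0.0325
clock: 11.2
position: [0.5409, 0.0746, 0.1573]
orientation: [-1.569, -0.005, -0.109]
ft_force: [-0.1, -0.7, -0.8]
finger_gap: 0.0328
[0.54088927 0.07455144 0.15728201] [-1.56939012 -0.00477244 -0.10911253] [-0.03621861  0.54616814 -0.22670231  1.86217912  0.17304377  0.7471753
 -0.46689194]
```

View pics/scene6.png

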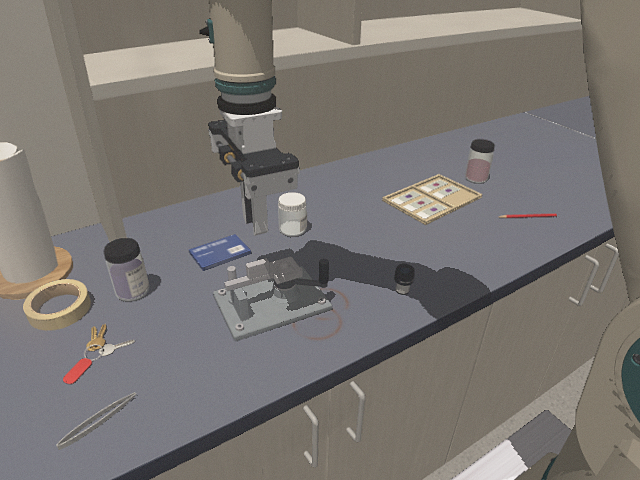

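View pics/wrist6.png

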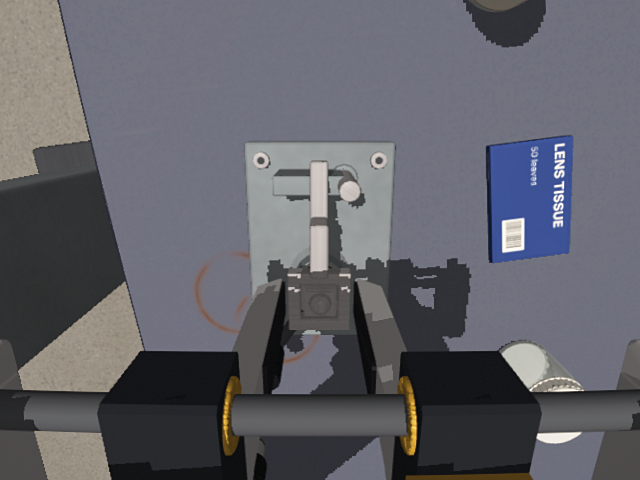

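The key stands fitted on the screw, block at about (320,303) in the wrist view, handle along the rest. Next I'll bring the closed fingers behind the knob, on its counter-clockwise side. The tool z axis will lie along the clockwise tangent, at yaw about 49°.

```bash
python3 -m creep '[{"fingers":0,"x":-3.8,"y":0,"z":-22.6,"turn":0},{"fingers":0,"x":-3.8,"y":0,"z":-22.6,"turn":0},{"fingers":0,"x":-3.8,"y":0,"z":-22.6,"turn":0},{"fingers":0,"x":-3.8,"y":0,"z":-22.6,"turn":0},{"fingers":0,"x":-3.8,"y":0,"z":-22.6,"turn":0},{"fingers":0,"x":0,"y":0,"z":0,"turn":-8},{"fingers":0,"x":0,"y":0,"z":0,"turn":-8},{"fingers":0,"x":0,"y":0,"z":0,"turn":-8},{"fingers":0,"x":0,"y":0,"z":0,"turn":-8},{"fingers":0,"x":0,"y":0,"z":0,"turn":-8}]' 30
python3 -m creep '[{"fingers":0,"x":0,"y":0,"z":0,"turn":-8},{"fingers":0,"x":0,"y":0,"z":0,"turn":-7.5},{"fingers":0,"x":0,"y":0,"z":0,"turn":0},{"fingers":0,"x":0,"y":0,"z":0,"turn":0}]'
python3 - <<'E'
from h import *
o=env.observe();print(o['position'],o['orientation'],o['q'],o['finger_gap'])
for n in ['top','scene','wrist']: cv2.imwrite(f'pics/{n}7.png',env.read_camera(n)[:,:,::-1])
E
```

```text
clock: 12.35
position: [0.5074, -0.0361, 0.1538]
orientation: [-1.57, 0.001, 0.595]
ft_force: [-0.5, 0.9, 0.7]
finger_gap: 0.0005
clock: 12.75
position: [0.5076, -0.0361, 0.1541]
orientation: [-1.57, 0.0, 0.856]
ft_force: [-0.0, 0.5, 1.0]
finger_gap: 0.0006
[ 0.50759023 -0.036147    0.1540988 ] [-1.56964162e+00  4.66684009e-04  8.56489682e-01] [ 0.36558585  0.54222357 -0.51123278  1.95104097  0.38088269  0.7448619
  0.48753528] 0.0005998805832537351
```

View pics/wrist7.png

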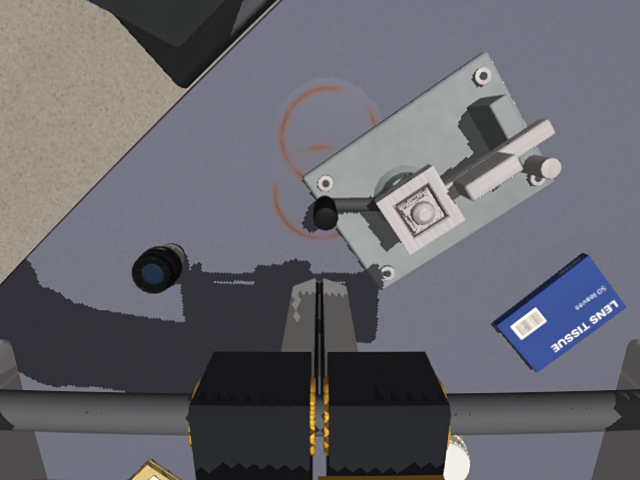

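View pics/top7.png

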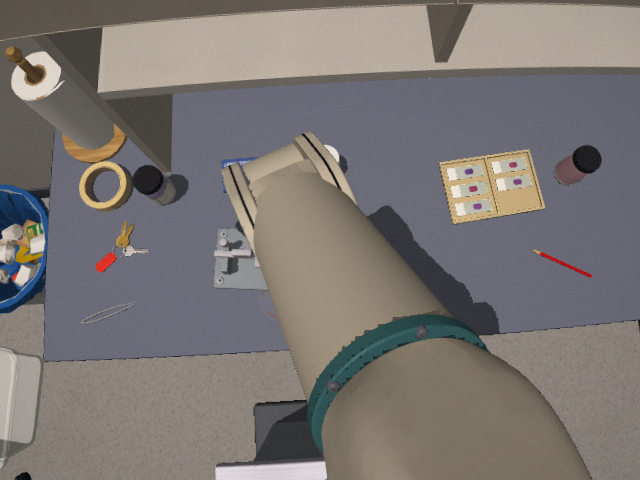

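Run:
```python
from h import *
o=env.observe();R=Rn.from_euler('xyz',o['orientation']).as_matrix()
for n,p,z in [('knob',(325,216),.088),('nose',(425,213),.078),('boltR',(325,184),.013)]:
    P=plane('wrist',p,z,o); print(n,P.round(4),(1e3*R.T@(P-o['position'])).round(1))
a=cv2.imread('pics/wrist7.png');cv2.imwrite('pics/w7.png',cv2.resize(a[140:300,260:480],None,fx=3.6,fy=3.6,interpolation=cv2.INTER_CUBIC))
```

```text
knob [ 0.4925 -0.0167  0.088 ] [ 4.6 66.5 24.3]
nose [0.5354 0.0325 0.078 ] [69.9 76.5 24. ]
boltR [ 0.4863 -0.0101  0.013 ] [  5.6 141.5  33.3]
```

View pics/w7.png

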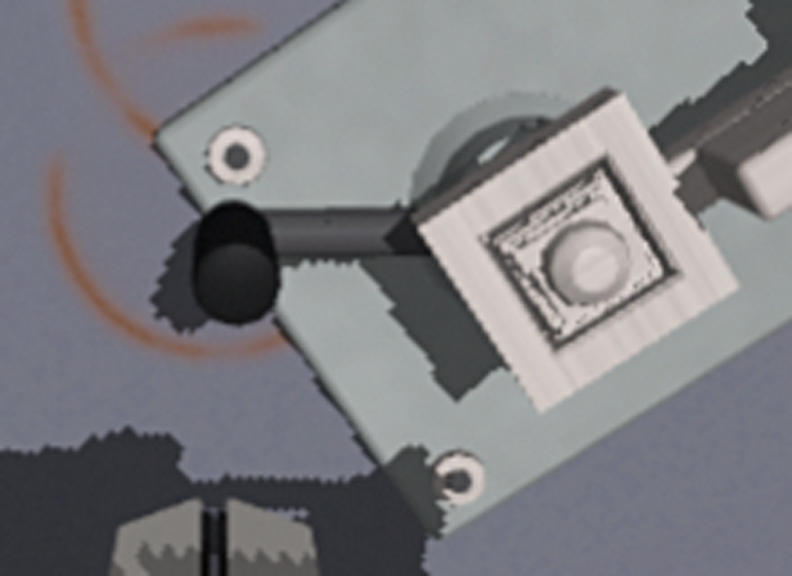

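The knob is about 24 mm ahead of the fingers and nearly centred, and the key sits squarely over the nose. I'll centre +3 mm, descend and take force baselines.

```bash
python3 -m creep '[{"fingers":0,"x":3,"y":15,"z":0,"turn":0},{"fingers":0,"x":0,"y":20,"z":0,"turn":0},{"fingers":0,"x":0,"y":20,"z":0,"turn":0},{"fingers":0,"x":0,"y":18,"z":0,"turn":0},{"fingers":0,"x":0,"y":10,"z":0,"turn":0},{"fingers":0,"x":0,"y":5,"z":0,"turn":0},{"fingers":0,"x":0,"y":0,"z":0,"turn":0},{"fingers":0,"x":0,"y":0,"z":0,"turn":0}]' 60
python3 - <<'E'
from h import *
o=env.observe();R=Rn.from_euler('xyz',o['orientation']).as_matrix()
print(o['position'],o['orientation'])
F=[]
for k in range(6):
    im=env.read_camera('wrist'); F.append(R.T@env.observe()['ft_force'])
cv2.imwrite('pics/w8.png',im[:,:,::-1])
print(np.round(F,2),np.mean(F,0).round(2))
E
```

```text
clock: 13.7
position: [0.5105, -0.0337, 0.0673]
orientation: [-1.572, -0.001, 0.86]
ft_force: [-0.0, -0.6, -0.2]
finger_gap: 0.0004
[ 0.51051102 -0.03370327  0.06726257] [-1.57164491e+00 -6.84051899e-04  8.59653576e-01]
[[ 0.19 -1.2  -0.79]
 [ 0.69 -0.39 -0.26]
 [-0.08 -1.87  0.18]
 [ 0.05 -0.3  -0.1 ]
 [ 0.1  -0.17  0.15]
 [-0.23  0.02 -0.59]] [ 0.12 -0.65 -0.24]
```

View pics/w8.png

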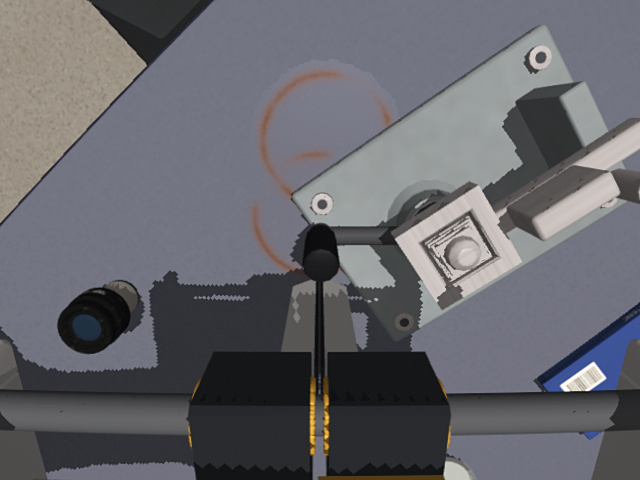

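The fingers stand just behind the knob, which is at (320,250). I'll approach it and then push in small arcs, checking the tangential force after each.

```bash
cat > f.py <<'E'
from h import *
o=env.observe();R=Rn.from_euler('xyz',o['orientation']).as_matrix();f=R.T@o['ft_force']
d=R.T@(np.array([.534,.0295,o['position'][2]])-o['position'])*1e3
print('t %.2f F tool x %.2f y %.2f z %.2f | axis at x %.1f z %.1f yaw %.1f'%(o['clock'],*f,d[0],d[2],np.degrees(o['orientation'][2])))
E
python3 -m creep '[{"fingers":0,"x":0,"y":0,"z":4,"turn":0},{"fingers":0,"x":0,"y":0,"z":3,"turn":0},{"fingers":0,"x":0,"y":0,"z":0,"turn":0}]'>/dev/null; python3 f.py
python3 -m creep '[{"fingers":0,"x":-0.8,"y":0,"z":3.4,"turn":3},{"fingers":0,"x":0,"y":0,"z":0,"turn":0}]'>/dev/null; python3 f.py
python3 -m creep '[{"fingers":0,"x":-0.8,"y":0,"z":3.4,"turn":3},{"fingers":0,"x":0,"y":0,"z":0,"turn":0}]'>/dev/null; python3 f.py
```

```text
t 14.30 F tool x 0.12 y -0.46 z -0.20 | axis at x 63.7 z 15.5 yaw 49.3
t 14.50 F tool x -0.13 y 0.43 z -0.46 | axis at x 63.6 z 15.8 yaw 46.3
t 14.70 F tool x 0.41 y -0.27 z -0.50 | axis at x 63.7 z 15.8 yaw 43.3
```

```bash
python3 -m creep '[{"fingers":0,"x":-0.8,"y":0,"z":3.4,"turn":3},{"fingers":0,"x":0,"y":0,"z":0,"turn":0}]'>/dev/null; python3 f.py
python3 - <<'E'
from h import *
im=env.read_camera('wrist');cv2.imwrite('pics/w9.png',im[120:340,200:520,::-1])
E
```

```text
t 14.90 F tool x 0.26 y 0.01 z 0.10 | axis at x 63.7 z 15.7 yaw 40.4
```

View pics/w9.png

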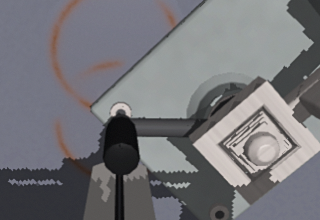

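The knob is moving with the fingers and the lever stays horizontal in the picture. Continuing.

```bash
python3 -m creep '[{"fingers":0,"x":-0.8,"y":0,"z":3.4,"turn":3},{"fingers":0,"x":0,"y":0,"z":0,"turn":0}]'>/dev/null; python3 f.py
python3 -m creep '[{"fingers":0,"x":-0.8,"y":0,"z":3.4,"turn":3},{"fingers":0,"x":0,"y":0,"z":0,"turn":0}]'>/dev/null; python3 f.py
```

```text
t 15.15 F tool x 0.57 y 0.36 z -0.40 | axis at x 63.8 z 15.8 yaw 37.4
t 15.35 F tool x -0.81 y 0.50 z 0.64 | axis at x 63.8 z 15.7 yaw 34.4
```

```bash
python3 -m creep '[{"fingers":0,"x":-0.8,"y":0,"z":3.4,"turn":3},{"fingers":0,"x":0,"y":0,"z":0,"turn":0}]'>/dev/null; python3 f.py
python3 -m creep '[{"fingers":0,"x":-0.8,"y":0,"z":3.4,"turn":3},{"fingers":0,"x":0,"y":0,"z":0,"turn":0}]'>/dev/null; python3 f.py
```

```text
t 15.55 F tool x -0.05 y 0.18 z -0.46 | axis at x 63.9 z 15.7 yaw 31.4
t 15.75 F tool x 0.34 y -0.28 z -0.32 | axis at x 64.0 z 15.6 yaw 28.4
```

```bash
python3 -m creep '[{"fingers":0,"x":-0.8,"y":0,"z":3.4,"turn":3},{"fingers":0,"x":0,"y":0,"z":0,"turn":0}]'>/dev/null; python3 f.py
python3 -m creep '[{"fingers":0,"x":-0.8,"y":0,"z":3.4,"turn":3},{"fingers":0,"x":0,"y":0,"z":0,"turn":0}]'>/dev/null; python3 f.py
```

```text
t 15.95 F tool x 0.10 y 0.13 z 0.18 | axis at x 64.0 z 15.6 yaw 25.4
t 16.15 F tool x 0.24 y -0.23 z -0.35 | axis at x 64.1 z 15.6 yaw 22.4
```

```bash
python3 -m creep '[{"fingers":0,"x":-0.7,"y":0,"z":3.4,"turn":3},{"fingers":0,"x":0,"y":0,"z":0,"turn":0}]'>/dev/null; python3 f.py
python3 -m creep '[{"fingers":0,"x":-0.7,"y":0,"z":3.4,"turn":3},{"fingers":0,"x":0,"y":0,"z":0,"turn":0}]'>/dev/null; python3 f.py
```

```text
t 16.35 F tool x -0.76 y 0.27 z -0.38 | axis at x 64.1 z 15.6 yaw 19.4
t 16.55 F tool x -0.34 y -0.05 z -1.84 | axis at x 63.9 z 16.5 yaw 16.4
```

```bash
python3 -m creep '[{"fingers":0,"x":0,"y":0,"z":0,"turn":0}]'>/dev/null; python3 f.py
python3 -m creep '[{"fingers":0,"x":-0.4,"y":0,"z":1.7,"turn":1.5},{"fingers":0,"x":0,"y":0,"z":0,"turn":0}]'>/dev/null; python3 f.py
```

```text
t 16.65 F tool x -0.40 y 0.09 z -3.27 | axis at x 64.0 z 16.5 yaw 16.4
t 16.85 F tool x 0.59 y 0.65 z -4.69 | axis at x 64.0 z 16.6 yaw 14.7
```

```bash
python3 -m creep '[{"fingers":0,"x":-0.4,"y":0,"z":1.7,"turn":1.5},{"fingers":0,"x":0,"y":0,"z":0,"turn":0}]'>/dev/null; python3 f.py
```

```text
t 17.05 F tool x 0.42 y 0.99 z -4.99 | axis at x 64.1 z 16.2 yaw 13.2
```

The nut has seated and the screw drags at about 5 N. Continuing in 1.5° steps until the handle meets the post.

```bash
python3 -m creep '[{"fingers":0,"x":-0.4,"y":0,"z":1.7,"turn":1.5},{"fingers":0,"x":0,"y":0,"z":0,"turn":0}]'>/dev/null; python3 f.py
python3 -m creep '[{"fingers":0,"x":-0.4,"y":0,"z":1.7,"turn":1.5},{"fingers":0,"x":0,"y":0,"z":0,"turn":0}]'>/dev/null; python3 f.py
```

```text
t 17.25 F tool x 0.45 y 0.94 z -4.18 | axis at x 64.2 z 15.9 yaw 11.8
t 17.45 F tool x -0.21 y 0.21 z -4.81 | axis at x 64.2 z 15.7 yaw 10.3
```

```bash
python3 -m creep '[{"fingers":0,"x":-0.4,"y":0,"z":1.7,"turn":1.5},{"fingers":0,"x":0,"y":0,"z":0,"turn":0}]'>/dev/null; python3 f.py
python3 - <<'E'
from h import *
im=env.read_camera('wrist');cv2.imwrite('pics/w10.png',im[:,:,::-1])
E
```

```text
t 17.65 F tool x -0.41 y -0.62 z -4.15 | axis at x 64.3 z 15.7 yaw 8.8
```

View pics/w10.png

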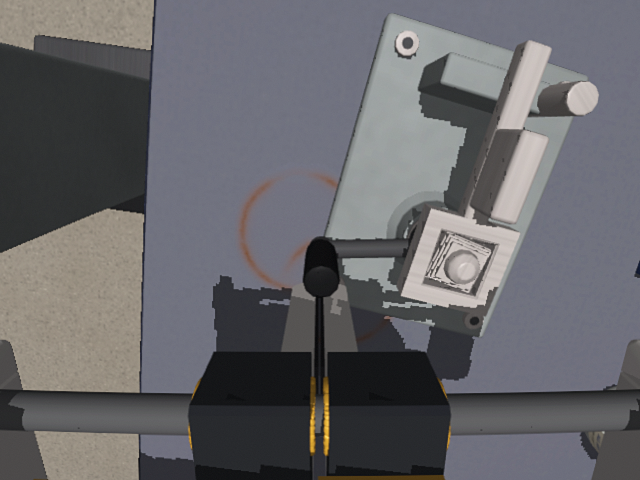

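The wrist view shows the handle end near (535,75), close to the post at (570,97), with the screw turning slightly inside the socket. Continuing carefully.

```bash
python3 -m creep '[{"fingers":0,"x":-0.4,"y":0,"z":1.7,"turn":1.5},{"fingers":0,"x":0,"y":0,"z":0,"turn":0}]'>/dev/null; python3 f.py
python3 -m creep '[{"fingers":0,"x":-0.4,"y":0,"z":1.7,"turn":1.5},{"fingers":0,"x":0,"y":0,"z":0,"turn":0}]'>/dev/null; python3 f.py
```

```text
t 17.90 F tool x -0.23 y -1.04 z -5.28 | axis at x 64.3 z 15.7 yaw 7.3
t 18.10 F tool x 0.77 y -0.63 z -4.74 | axis at x 64.4 z 15.7 yaw 5.8
```

```bash
python3 -m creep '[{"fingers":0,"x":-0.4,"y":0,"z":1.7,"turn":1.5},{"fingers":0,"x":0,"y":0,"z":0,"turn":0}]'>/dev/null; python3 f.py
python3 -m creep '[{"fingers":0,"x":-0.4,"y":0,"z":1.7,"turn":1.5},{"fingers":0,"x":0,"y":0,"z":0,"turn":0}]'>/dev/null; python3 f.py
```

```text
t 18.30 F tool x -0.39 y -1.35 z -4.96 | axis at x 64.4 z 15.6 yaw 4.3
t 18.50 F tool x -0.40 y 0.17 z -5.73 | axis at x 64.4 z 16.1 yaw 2.8
```

```bash
python3 -m creep '[{"fingers":0,"x":0,"y":0,"z":0,"turn":0}]'>/dev/null; python3 f.py
python3 -m creep '[{"fingers":0,"x":-0.3,"y":0,"z":1.1,"turn":1},{"fingers":0,"x":0,"y":0,"z":0,"turn":0}]'>/dev/null; python3 f.py
```

```text
t 18.60 F tool x -0.05 y -1.91 z -6.03 | axis at x 64.4 z 16.0 yaw 2.8
t 18.80 F tool x 0.43 y -1.14 z -6.99 | axis at x 64.4 z 16.6 yaw 1.7
```

```bash
python3 -m creep '[{"fingers":0,"x":-0.3,"y":0,"z":1.1,"turn":1},{"fingers":0,"x":0,"y":0,"z":0,"turn":0}]'>/dev/null; python3 f.py
python3 - <<'E'
from h import *
im=env.read_camera('wrist');cv2.imwrite('pics/w11.png',im[:,:,::-1])
E
```

```text
t 19.00 F tool x 0.50 y -0.87 z -7.55 | axis at x 64.4 z 17.0 yaw 0.7
```

View pics/w11.png

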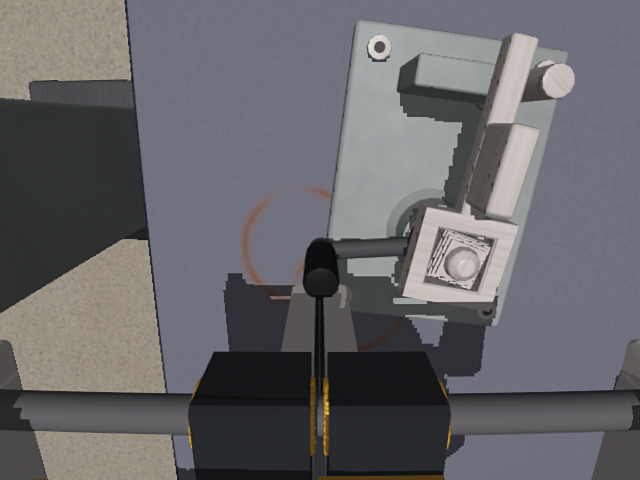

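The handle now bears on the post at about (555,78) and the force is rising. Smaller steps from here.

```bash
python3 -m creep '[{"fingers":0,"x":0,"y":0,"z":0,"turn":0},{"fingers":0,"x":0,"y":0,"z":0,"turn":0}]'>/dev/null; python3 f.py
python3 -m creep '[{"fingers":0,"x":-0.2,"y":0,"z":0.8,"turn":0.7},{"fingers":0,"x":0,"y":0,"z":0,"turn":0}]'>/dev/null; python3 f.py
python3 -m creep '[{"fingers":0,"x":0,"y":0,"z":0,"turn":0},{"fingers":0,"x":0,"y":0,"z":0,"turn":0}]'>/dev/null; python3 f.py
```

```text
t 19.25 F tool x 1.18 y -0.77 z -7.60 | axis at x 64.4 z 17.0 yaw 0.7
t 19.45 F tool x 1.23 y 0.01 z -8.01 | axis at x 64.3 z 17.4 yaw 0.0
t 19.65 F tool x 1.31 y -0.97 z -8.46 | axis at x 64.3 z 17.5 yaw 0.0
```

```bash
cat >> f.py <<'E'
print('  phi(lever est) %.2f deg'%(np.degrees(o['orientation'][2])+np.degrees(np.arctan2(d[2]-15.7,d[0]))))
E
python3 f.py
python3 -m creep '[{"fingers":0,"x":-0.2,"y":0,"z":0.8,"turn":0.7},{"fingers":0,"x":0,"y":0,"z":0,"turn":0},{"fingers":0,"x":0,"y":0,"z":0,"turn":0}]'>/dev/null; python3 f.py
python3 -m creep '[{"fingers":0,"x":-0.2,"y":0,"z":0.8,"turn":0.7},{"fingers":0,"x":0,"y":0,"z":0,"turn":0},{"fingers":0,"x":0,"y":0,"z":0,"turn":0}]'>/dev/null; python3 f.py
```

```text
t 19.65 F tool x 1.31 y -0.97 z -8.46 | axis at x 64.3 z 17.5 yaw 0.0
  phi(lever est) 1.59 deg
t 19.95 F tool x -0.38 y -0.44 z -8.93 | axis at x 64.3 z 17.7 yaw -0.7
  phi(lever est) 1.07 deg
t 20.25 F tool x 1.47 y -0.09 z -9.47 | axis at x 64.3 z 17.8 yaw -1.4
  phi(lever est) 0.46 deg
```

```bash
python3 -m creep '[{"fingers":0,"x":-0.3,"y":0,"z":1.1,"turn":1},{"fingers":0,"x":0,"y":0,"z":0,"turn":0}]'>/dev/null; python3 f.py
python3 -m creep '[{"fingers":0,"x":0,"y":0,"z":0,"turn":0}]'>/dev/null; python3 f.py
python3 -m creep '[{"fingers":0,"x":-0.3,"y":0,"z":1.1,"turn":1},{"fingers":0,"x":0,"y":0,"z":0,"turn":0}]'>/dev/null; python3 f.py
python3 -m creep '[{"fingers":0,"x":0,"y":0,"z":0,"turn":0}]'>/dev/null; python3 f.py
```

```text
t 20.45 F tool x 1.67 y -0.02 z -9.88 | axis at x 64.3 z 17.9 yaw -2.4
  phi(lever est) -0.43 deg
t 20.55 F tool x 1.54 y 0.80 z -9.64 | axis at x 64.4 z 17.9 yaw -2.4
  phi(lever est) -0.41 deg
t 20.75 F tool x 2.13 y -0.85 z -9.65 | axis at x 64.4 z 18.1 yaw -3.4
  phi(lever est) -1.28 deg
t 20.85 F tool x 1.17 y -1.15 z -9.17 | axis at x 64.4 z 18.1 yaw -3.4
  phi(lever est) -1.26 deg
```

```bash
python3 -m creep '[{"fingers":0,"x":-0.3,"y":0,"z":1.1,"turn":1},{"fingers":0,"x":0,"y":0,"z":0,"turn":0}]'>/dev/null; python3 f.py
python3 -m creep '[{"fingers":0,"x":0,"y":0,"z":0,"turn":0}]'>/dev/null; python3 f.py
python3 -m creep '[{"fingers":0,"x":-0.3,"y":0,"z":1.1,"turn":1},{"fingers":0,"x":0,"y":0,"z":0,"turn":0}]'>/dev/null; python3 f.py
python3 -m creep '[{"fingers":0,"x":0,"y":0,"z":0,"turn":0}]'>/dev/null; python3 f.py;python3 -m creep '[{"fingers":0,"x":0,"y":0,"z":0,"turn":0}]'>/dev/null; python3 f.py
```

```text
t 21.05 F tool x 2.51 y -0.60 z -10.74 | axis at x 64.4 z 18.3 yaw -4.4
  phi(lever est) -2.13 deg
t 21.15 F tool x 2.81 y 0.01 z -10.24 | axis at x 64.4 z 18.3 yaw -4.4
  phi(lever est) -2.11 deg
t 21.35 F tool x 2.62 y 0.46 z -10.12 | axis at x 64.4 z 18.5 yaw -5.4
  phi(lever est) -2.95 deg
t 21.45 F tool x 1.68 y 0.36 z -9.81 | axis at x 64.4 z 18.5 yaw -5.4
  phi(lever est) -2.95 deg
t 21.55 F tool x 1.63 y 0.08 z -9.31 | axis at x 64.4 z 18.5 yaw -5.4
  phi(lever est) -2.93 deg
```

Run:
```python
from h import *
o=env.observe();R=Rn.from_euler('xyz',o['orientation']).as_matrix();F=[]
for k in range(10):
    im=env.read_camera('wrist');F.append(R.T@env.observe()['ft_force'])
print(np.mean(F,0),np.std(F,0))
cv2.imwrite('pics/w12.png',im[:,:,::-1])
```

```text
[  2.03812037  -0.45024788 -10.07189852] [0.44286978 0.48248664 0.45143238]
```

View pics/w12.png

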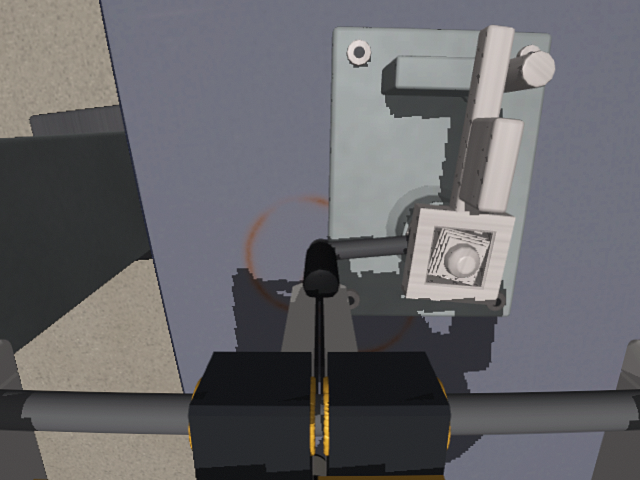

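The static force averages 10.1 N, with the handle on the post and the key seated. Another ~3° should give about 12 N.

```bash
python3 -m creep '[{"fingers":0,"x":-0.2,"y":0,"z":1.1,"turn":1},{"fingers":0,"x":0,"y":0,"z":0,"turn":0}]'>/dev/null; python3 f.py
python3 -m creep '[{"fingers":0,"x":-0.2,"y":0,"z":1.1,"turn":1},{"fingers":0,"x":0,"y":0,"z":0,"turn":0}]'>/dev/null; python3 f.py
python3 - <<'E'
from h import *
o=env.observe();R=Rn.from_euler('xyz',o['orientation']).as_matrix();F=[]
for k in range(10):
    im=env.read_camera('wrist');F.append(R.T@env.observe()['ft_force'])
print(np.mean(F,0),np.std(F,0))
E
```

```text
t 22.25 F tool x 1.53 y -1.03 z -11.10 | axis at x 64.4 z 18.7 yaw -6.4
  phi(lever est) -3.77 deg
t 22.45 F tool x 2.22 y -0.91 z -11.14 | axis at x 64.4 z 18.9 yaw -7.4
  phi(lever est) -4.61 deg
[  1.87938936  -0.47259616 -11.08722122] [0.33805515 0.35369662 0.51108976]
```

```bash
python3 -m creep '[{"fingers":0,"x":-0.2,"y":0,"z":1.1,"turn":1},{"fingers":0,"x":0,"y":0,"z":0,"turn":0}]'>/dev/null; python3 f.py
python3 -m creep '[{"fingers":0,"x":-0.2,"y":0,"z":0.9,"turn":0.8},{"fingers":0,"x":0,"y":0,"z":0,"turn":0}]'>/dev/null; python3 f.py
python3 - <<'E'
from h import *
o=env.observe();R=Rn.from_euler('xyz',o['orientation']).as_matrix();F=[]
for k in range(12):
    im=env.read_camera('wrist');F.append(R.T@env.observe()['ft_force'])
print(np.mean(F,0),np.std(F,0))
E
```

```text
t 23.15 F tool x 2.07 y -0.36 z -11.75 | axis at x 64.5 z 19.1 yaw -8.5
  phi(lever est) -5.40 deg
t 23.35 F tool x 2.23 y -0.53 z -11.35 | axis at x 64.5 z 19.3 yaw -9.3
  phi(lever est) -6.05 deg
[  2.23469059  -1.33551039 -11.61918446] [0.28472391 0.38171431 0.54174609]
```

The force is 11.6 N and the position-based estimate is about 12.5 N, so the setting is right. I'll back off, rise clear and check.

```bash
python3 -m creep '[{"fingers":0,"x":0,"y":0,"z":-3,"turn":0},{"fingers":0,"x":0,"y":0,"z":-7,"turn":0},{"fingers":0,"x":0,"y":0,"z":-10,"turn":0},{"fingers":0,"x":0,"y":-10,"z":-5,"turn":0},{"fingers":0,"x":0,"y":-20,"z":0,"turn":0},{"fingers":0,"x":0,"y":-25,"z":0,"turn":0},{"fingers":0,"x":0,"y":-25,"z":0,"turn":0},{"fingers":0,"x":0,"y":-20,"z":0,"turn":0},{"fingers":0,"x":0,"y":-10,"z":0,"turn":0},{"fingers":0,"x":0,"y":0,"z":0,"turn":0}]'
python3 - <<'E'
from h import *
for n in ['top','scene','wrist']: cv2.imwrite(f'pics/{n}9.png',env.read_camera(n)[:,:,::-1])
a=cv2.imread('pics/scene9.png');cv2.imwrite('pics/s9.png',cv2.resize(a[180:340,195:355],None,fx=3.75,fy=3.75,interpolation=cv2.INTER_CUBIC))
E
```

```text
clock: 24.95
position: [0.465, -0.0003, 0.1781]
orientation: [-1.57, -0.003, -0.159]
ft_force: [-0.6, 0.2, 0.7]
finger_gap: 0.0008
```

View pics/s9.png

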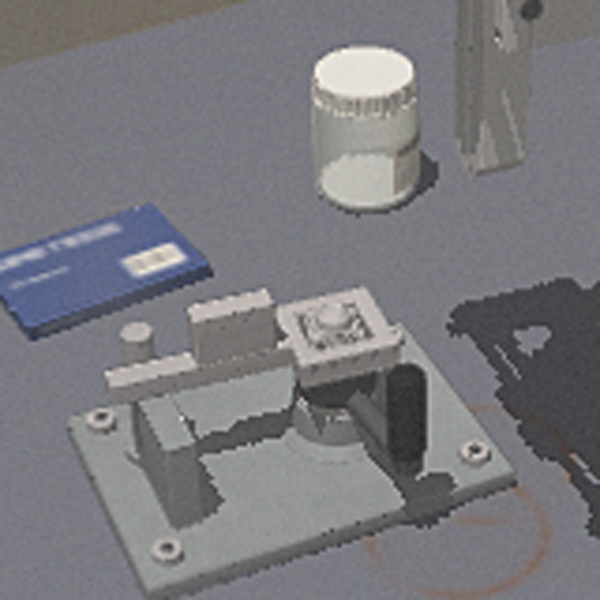

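View pics/wrist9.png

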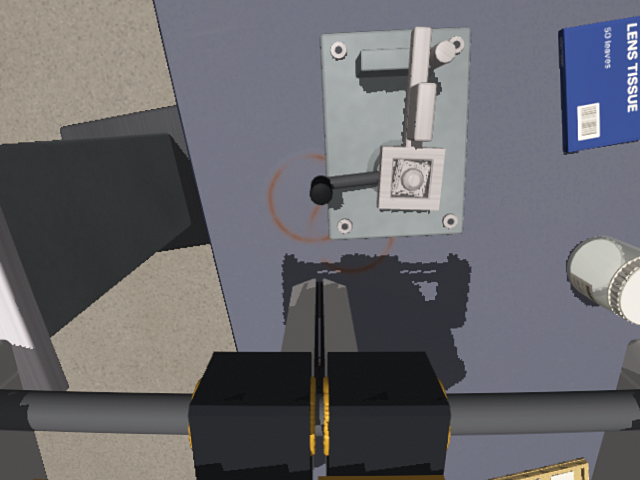

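The key lies level on the screw at about (412,178) in the wrist view, with the handle against the post. The knob is free of the fingers at (320,190) and the bystanders are unmoved. Handing in.

```bash
python3 -c "
from cell import env
print(env.close_job(), env.observe()['clock'])"
```

```text
the job is handed in; nothing more can be done
the job is handed in; nothing more can be done
```

The jack is locked and the job is handed in, at about 25 s on the clock. No verdict came back.

- **Key:** I fitted the key over the square head. It touched down on the collar at the expected height and was left with its handle on the rest, bearing against the near side of the post.
- **Nut:** I pushed the lever clockwise with closed fingers. It ran free for about 0.6 rad, then dragged the screw at about 5 N. After roughly 0.2 to 0.25 rad of that the handle met the post. I went on until the averaged knob force was 11.6 N, then backed off.
- **Last pictures:** The key is level on the screw, the robot is clear, and the cup and tissue pack looked unmoved. The eyepiece was not in the last pictures I viewed, but the arm was never near it on the way to the jack.
- **Checks that disagreed:** The lever's travel past the point where the nut bit suggests about 12.5 N, against 11.6 N measured. Both lie inside 10 to 15 N. The screw's own turn, about 0.2 to 0.25 rad, is read from the lever's travel and was not measured on the screw head.

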